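# Click the lifting hook onto the loaded key carrier

### The job

Take the lifting hook with the blue grip and push its mouth straight down over the brass cross pin of the carrier tray that holds the silver flute keys, until the orange spring latch has snapped shut under the pin and the hook stands upright, fully down on the carrier. Then let go of it.

Things in the scene. Friction and masses are not known exactly. Their poses are not given: they have to be found in the camera images.
- hook_grip (a point): Centre of the blue grip (26 x 26 mm, 65 mm tall) of a 0.3 kg steel lifting hook that stands upright on two feet, mouth down, 140 mm tall; 107 mm above the feet's undersides. z up; x across the mouth to the leg with the latch; y through the mouth, as the pin must run. The steel shoulder under the grip (64 x 24 mm) tops out 32 mm below. A black-gripped hook without latch is not it.
- hook_throat (a point): Point in the blue hook's throat where the pin's middle lies when fully home: 55 mm below the grip's centre, 52 mm above the feet, same axes. The mouth below is 48 mm wide (x) at the feet, narrows within 16 mm to the 24 mm throat, which ends 9 mm above this point. The feet measure 64 mm (x) by 34 mm (y) over all.
- latch (a joint): Orange spring latch across the throat, 22 mm above the feet, hinged on the +x leg. 0 = shut (level), grows to 1.45 rad as the pin pushes it up into the throat. Its spring gives about 1.3 N at the tip shut, 5 N open, so the hook must be pushed down with up to some 10 N. It snaps shut under the pin once the pin is about 25 mm above its hinge.
- loaded_pin (a point): Middle of the brass cross pin (14 mm thick, 74 mm free between two 24 mm wide cheeks rising 12 mm above it) of the grey tray (160 x 140 mm, walls 26 mm high) that holds silver flute keys, fixed to the bench. y along the pin, z up; 62 mm above the bench, 52 mm above the flat deck where the hook's feet stand at the end. Hook either way round. An equal tray without keys is not it.

How it is judged:
By the outcome, as a careful person would: the job done as asked, in the order asked, and still so for the second after the job is handed in, with the robot touching nothing.
It also fails if it takes over 37 s, if anything falls off the work surface, if the arm or the gripper's body presses on something with over 40 N, if the wrist force passes 120 N, or if a joint passes its speed limit or range.

### The arm

A 6-joint arm with a two-finger parallel gripper is mounted at the origin on the work surface. World frame = base frame: x ahead of the robot, y to its left, z up, the work surface at z = 0. Lengths are in m, angles in rad, forces in N, time in s.
With the tool pointing down it reaches from about 0.35 to 0.85 m from the base axis. Payload 8.1 kg.
Tool frame: the origin (TCP) lies between the finger pads; the fingertips stand 25 mm ahead of it and the grasp point (between the pads) lies 6 mm ahead of it; y points along the fingers, x is the direction in which the jaws open and shut, and the axes are right-handed (so a half turn about y gives the same grasp; the last joint's range is limited). The gripper opens to 85 mm and grips with 20 to 120 N. Pads are 22 mm wide; open, the fingers measure 114 mm over their backs; the gripper's body (76 mm by 85 mm) begins 54 mm behind the grasp point. The pads swing forward as they close: fully open they stand 13 mm farther back than shut.
Start: joints at [1.263, 0.13, 1.488, -0, 1.523, -0.085], TCP at [0.133, 0.585, 0.229] pointing down, gripper open.
Joint ranges: [-2.96, 2.96], [-0.89, 2.26], [0.02, 2.5], [-1.34, 4.48], [0, 2.73], [-2.66, 2.66]. Speed limits (rad/s): [2.39, 2.39, 2.79, 3.14, 3.14, 3.14].

### API

Orientations are given as a 3x3 rotation matrix whose columns are the frame's x, y, z axes.
In Python, from station import status, viewer, env gives the robot as it stands.
- The arm moves only by the shell command python3 -m handwheel 'ROWS' [FORCE]. ROWS is JSON, a list of rows, each a list of 3 entries, a list of its own where there are three numbers: the closure, from 0 (fully open) to 1 (shut), then the shift along the tool's x, y, z in units of 100 mm (1.0 is 100 mm), then the turn about the tool's y in units of 30 degrees (1.0 is 30 degrees). In form: [[jaw, [x, y, z], yaw], ...]. A call has 1 to 10 rows; each row shifts and turns the commanded pose from where the row before left it, along the tool's axes as they then stand; what a row does not reach is not made up. A row lasts 1/10 s, in which the tool goes at most 50 mm and 8.59 degrees, less where a joint would pass 70% of its speed; a pose out of reach is approached as far as the arm can. A call with a number of a shift or a turn outside -1 to 1 is refused whole. A call with a gripper value outside its range is refused whole. The fingers move at their own pace and stop on an object; FORCE is the grip in N (left out, the last holds). Time passes only in rows, so rows that do not move let the fingers close. It gives the time, the measured TCP pose, the force and the opening at its end, in the units of the state.
- status.get_obs(): the state, without advancing time (a new reading comes with each control period).
- viewer.grab_frame(name): name is "scene" or "top" or "wrist"; returns (picture, depth): 420x560x3 uint8, blue, green, red; 420x560 float32, m along the optical axis (not along the pixel's ray), 0 where there is no reading.
- viewer.camera_info(name): a dict with "fx", "fy", "cx", "cy" (pixels), "k1" (the pictures are not rectified: a ray, as slopes to the right and down, at radius r is drawn at 1 + k1 r^2 times it, then the intrinsics apply), "R" (3x3) and "t" (3): a world point X has camera coordinates R X + t. Camera axes: x right, y down, z forward; pixel columns grow to the right and rows downward; lengths in m; the calibration is good to about 2 mm. A picture is of the moment at which its call begins: read the wrist's pose just before it. camera_info takes no time and is no camera call; for the wrist camera it gives the pose at the moment of the call.
- env.close_job(): hands the job in, once; it reports no verdict.
The state is a dict: "time_s": time; "qpos": joint angles; "dq": joint speeds; "tau": joint torques, N m; "tool_pos": TCP position; "tcp_rot": TCP orientation; "wrist_force": force on the tool from outside, world axes, zero at the start; "torque": the same for the moment, N m; "finger_gap": opening from 0.0 (shut) to 1.0 (fully open).
Only numpy, scipy, OpenCV 4.12 (cv2) and the standard library are available. Lean on these libraries where they do the work, as an engineer would, in place of code of your own. Each camera call takes 0.05 s, during which the arm holds its last target.

## Working session

There is one attempt and no reset: what is moved stays moved. The work goes in short steps, Python scripts to look and compute and a shell command to move; the robot and the scene stay as the last step left them, time stands still between calls to the robot, and variables do not carry over. Pictures are saved under pics/ and viewed, and the job is handed in when it is done.

```bash
ls; mkdir -p pics
python3 - <<'E'
from station import status, viewer, env
import cv2
o=status.get_obs(); print({k:(v if not hasattr(v,'tolist') else v.tolist()) for k,v in o.items()})
import numpy as np
for n in ["scene","top"]:
    p,d=viewer.grab_frame(n); cv2.imwrite(f"pics/{n}0.png",p); np.savez(f"pics/{n}0.npz",p=p,d=d)
    print(n,viewer.camera_info(n))
E
```

```text
pics
{'time_s': 0.0, 'qpos': [1.2626236655794365, 0.1311674752265564, 1.4892648519986091, -4.878203908157929e-05, 1.522963855461602, -0.085394643617334], 'dq': [-0.00025268473742384023, -0.0009773203734515954, 0.0010605436160488707, 0.001418660640206214, 0.0005666780354549904, 0.0006177778444306577], 'tau': [0.00021532157006731723, -56.94320797920227, -50.05338907241821, -0.0003000691322085913, 0.01538124110084027, -4.3901677599933464e-05], 'tool_pos': [0.13239337171793422, 0.5846617067988499, 0.22794856428051477], 'tcp_rot': [[0.2209370692840608, -0.0005006116064538306, -0.975287937382694], [0.9752864027619585, -0.001733342358158959, 0.2209376113564831], [-0.0018011118258141725, -0.99999837245482, 0.00010528011216167812]], 'wrist_force': [-0.27668580650156727, -0.2638300225437971, -0.48052396822061566], 'torque': [0.01942852271600383, -0.05514898704379276, 0.053073021124452426], 'finger_gap': 1.0042494190679634}
scene {'fx': 461.7320527798537, 'fy': 461.7320527798537, 'cx': 289.4092940343044, 'cy': 203.83168873854473, 'k1': 0.012183553888379588, 'R': array([[ 0.71404427,  0.70009707, -0.00220736],
       [ 0.51797113, -0.53040599, -0.67110014],
       [-0.47100604,  0.47805186, -0.74136343]]), 't': array([-0.38549434, -0.21316812,  1.06246208])}
top {'fx': 447.73081888081543, 'fy': 447.73081888081543, 'cx': 283.583485163129, 'cy': 211.44648762682422, 'k1': -0.03183413112470244, 'R': array([[-0.01425088, -0.99960885,  0.02406352],
       [-0.99864871,  0.01302609, -0.05030982],
       [ 0.04997669, -0.02474797, -0.99844372]]), 't': array([-0.0066466 ,  0.52311867,  0.81127442])}
```

View pics/scene0.png

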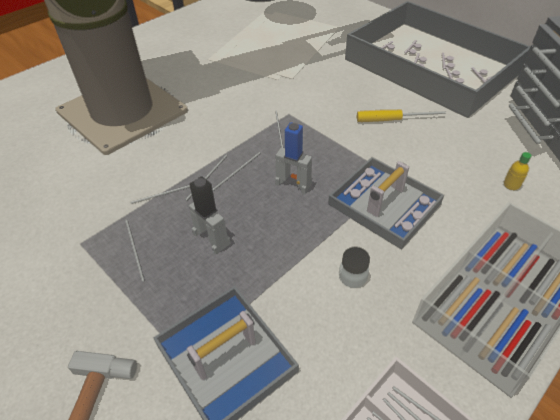

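View pics/top0.png

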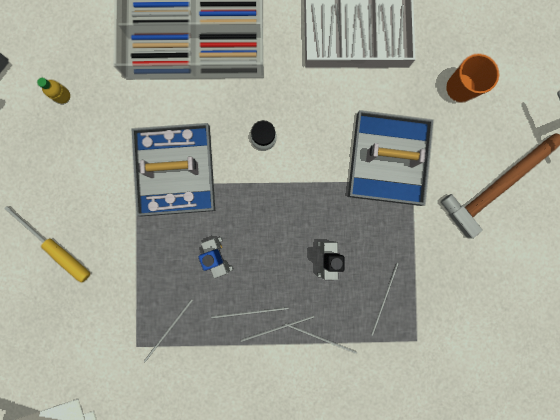

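```bash
cat > h.py <<'E'
import numpy as np, cv2
from station import status, viewer, env
def cloud(info,d):
    h,w=d.shape; u,v=np.meshgrid(np.arange(w),np.arange(h))
    K=np.array([[info['fx'],0,info['cx']],[0,info['fy'],info['cy']],[0,0,1]])
    pts=np.stack([u,v],-1).reshape(-1,1,2).astype(np.float64)
    n=cv2.undistortPoints(pts,K,np.array([info['k1'],0,0,0,0.])).reshape(h,w,2)
    X=np.dstack([n[...,0]*d,n[...,1]*d,d])
    return (X-info['t'])@info['R']
def proj(info,P):
    K=np.array([[info['fx'],0,info['cx']],[0,info['fy'],info['cy']],[0,0,1]])
    return cv2.projectPoints(np.asarray(P,float).reshape(-1,1,3),cv2.Rodrigues(info['R'])[0],info['t'].reshape(3,1),K,np.array([info['k1'],0,0,0,0.]))[0].reshape(-1,2)
E
python3 - <<'E'
from h import *
for n in ["scene","top"]:
    z=np.load(f"pics/{n}0.npz"); p,d=z['p'],z['d']; info=viewer.camera_info(n); W=cloud(info,d)
    hsv=cv2.cvtColor(p,cv2.COLOR_BGR2HSV)
    x0,y0,x1,y1={"scene":(260,110,460,260),"top":(125,115,245,285)}[n]
    c=cv2.resize(p[y0:y1,x0:x1],None,fx=4 if n=="scene" else 3.5,fy=4 if n=="scene" else 3.5,interpolation=cv2.INTER_CUBIC); cv2.imwrite(f"pics/{n}0c.png",c)
    m=np.zeros(d.shape,bool); m[y0:y1,x0:x1]=1
    blue=m&(hsv[...,0]>105)&(hsv[...,0]<130)&(hsv[...,1]>130)&(W[...,2]>0.08)&(d>0)
    br=m&(hsv[...,0]>10)&(hsv[...,0]<30)&(hsv[...,1]>120)&(W[...,2]>0.05)&(W[...,2]<.09)
    for nm,mm in (("blue",blue),("brass",br)):
        q=W[mm]; print(n,nm,len(q),q.min(0).round(4),q.max(0).round(4),q.mean(0).round(4))
        top=q[q[:,2]>np.percentile(q[:,2],98)-(.006 if nm=="blue" else .004)]
        r=cv2.minAreaRect((top[:,:2]*1000).astype(np.float32)); print('  toprect',r,np.median(top[:,2]))
    # shoulder/feet points of hook
    c0=W[blue][:,:2].mean(0)
    near=m&(np.hypot(W[...,0]-c0[0],W[...,1]-c0[1])<.055)
    for lo,hi in ((.062,.085),(.006,.05),(-.005,.004)):
        q=W[near&(W[...,2]>lo)&(W[...,2]<hi)]
        if len(q)>5: print('  z',lo,hi,len(q),cv2.minAreaRect((q[:,:2]*1000).astype(np.float32)),np.median(q[:,2]))
E
```

```text
scene blue 111 [0.4363 0.0916 0.0808] [0.4594 0.119  0.1408] [0.4498 0.0994 0.1148]
  toprect ((445.96820068359375, 105.0657730102539), (23.162431716918945, 21.619035720825195), 21.299053192138672) 0.1387441462651882
scene brass 185 [0.5979 0.1559 0.0619] [0.6129 0.2237 0.0704] [0.6065 0.19   0.067 ]
  toprect ((606.026123046875, 189.51803588867188), (11.778839111328125, 67.1156005859375), 6.546545505523682) 0.06775923884851245
  z 0.062 0.085 398 ((445.13275146484375, 106.58738708496094), (64.7437515258789, 28.23769187927246), 22.9014892578125) 0.07341047904142038
  z 0.006 0.05 490 ((445.60162353515625, 106.07917022705078), (64.58345794677734, 35.343544006347656), 20.694164276123047) 0.026671214882547138
  z -0.005 0.004 1321 ((451.3685302734375, 98.43785095214844), (109.09353637695312, 105.28533935546875), 63.497379302978516) 0.0005760108505647111
top blue 223 [0.4291 0.092  0.0821] [0.4583 0.1214 0.1433] [0.4444 0.1031 0.1307]
  toprect ((442.8940734863281, 107.14390563964844), (24.996604919433594, 25.315710067749023), 19.875774383544922) 0.1397083948187213
top brass 313 [0.595  0.1525 0.0617] [0.6098 0.2247 0.0721] [0.6019 0.1883 0.0678]
  toprect ((602.2274780273438, 188.5750274658203), (11.712284088134766, 72.55935668945312), 3.7708427906036377) 0.06894491056293753
  z 0.062 0.085 341 ((442.9014587402344, 106.6782455444336), (64.05783081054688, 26.174129486083984), 19.756338119506836) 0.07504300340628345
  z 0.006 0.05 94 ((447.0480651855469, 95.76094055175781), (63.777130126953125, 8.59654426574707), 19.737686157226562) 0.021845070668941816
  z -0.005 0.004 1747 ((444.3152770996094, 108.77802276611328), (96.76782989501953, 107.60865783691406), 89.31956481933594) 0.0012449598497337017
```

```bash
sleep 1
```

```text
(no output)
```

View pics/scene0c.png

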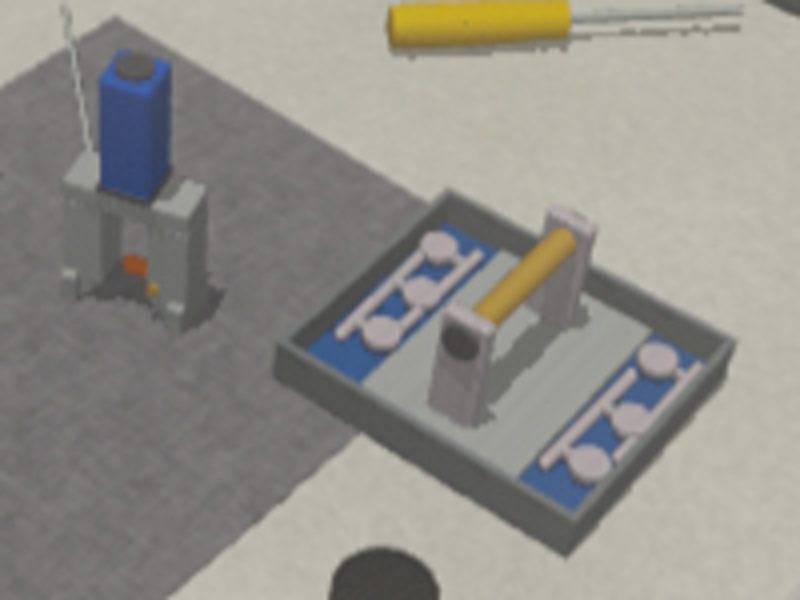

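View pics/top0c.png

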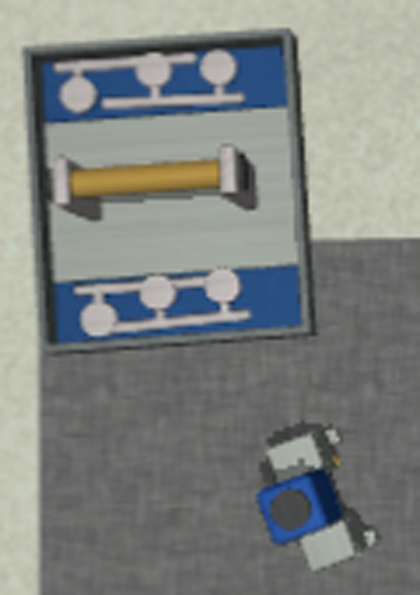

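```bash
python3 -m handwheel '[[0,[-0.33,0,-0.34],0],[0,[-0.33,0,-0.34],0],[0,[-0.33,0,-0.34],0],[0,[-0.33,0,-0.34],0],[0,[-0.33,0,-0.34],0],[0,[-0.33,0,-0.34],0],[0,[-0.33,0,-0.34],0],[0,[-0.33,0,-0.34],0],[0,[-0.33,0,-0.34],0],[0,[-0.33,0,-0.34],0]]'; python3 -m handwheel '[[0,[0,0,0],0.28],[0,[0,0,0],0.28],[0,[0,0,0],0.28],[0,[0,0,0],0.28],[0,[0,0,0],0.28],[0,[0,0,0],0.28],[0,[0,0,0],0.22],[0,[0,0,0],0]]'
python3 - <<'E'
from h import *
o=status.get_obs(); print(np.array(o['tool_pos']).round(4),np.array(o['tcp_rot']).round(3).tolist(),o['wrist_force'])
info=viewer.camera_info("wrist"); p,d=viewer.grab_frame("wrist"); cv2.imwrite("pics/w1.png",p); np.savez("pics/w1.npz",p=p,d=d,**{k:info[k] for k in info})
print(info)
E
```

```text
time_s: 1.1
tool_pos: [0.3917, 0.1864, 0.2288]
tcp_rot: [[0.221, 0.0, -0.975], [0.975, 0.0, 0.221], [0.0, -1.0, -0.0]]
wrist_force: [-0.1, 0.2, 0.5]
finger_gap: 1.002
time_s: 1.9
tool_pos: [0.391, 0.1881, 0.2286]
tcp_rot: [[0.939, -0.001, -0.344], [0.344, -0.0, 0.939], [-0.001, -1.0, 0.0]]
wrist_force: [-0.3, -0.0, -0.6]
finger_gap: 1.004
[0.391  0.1881 0.2286] [[0.939, -0.001, -0.344], [0.344, -0.0, 0.939], [-0.001, -1.0, 0.0]] [-0.26926117 -0.03485842 -0.58960196]
{'fx': 321.5500461621422, 'fy': 321.5500461621422, 'cx': 278.0681025850553, 'cy': 204.83408718464642, 'k1': -0.018025259632957546, 'R': array([[ 9.38503158e-01,  3.45270585e-01, -2.13042209e-04],
       [ 3.29430880e-01, -8.95263105e-01,  2.99965446e-01],
       [ 1.03378516e-01, -2.81588701e-01, -9.53950044e-01]]), 't': array([-0.43272968,  0.00115754,  0.39216526])}
```

View pics/w1.png

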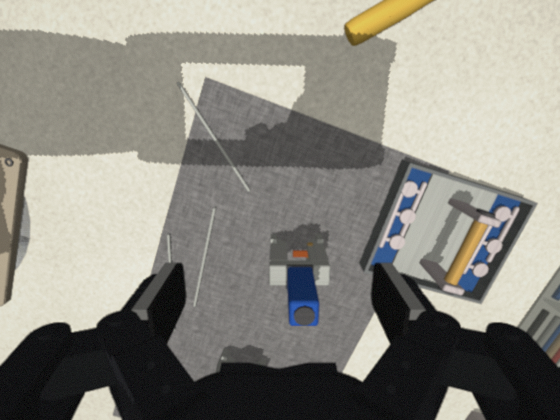

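```bash
cat > meas.py <<'E'
from h import *
import sys
z=np.load(sys.argv[1]); p,d=z['p'],z['d']; info={k:z[k] for k in('R','t')}; info.update({k:float(z[k]) for k in('fx','fy','cx','cy','k1')})
W=cloud(info,d); hsv=cv2.cvtColor(p,cv2.COLOR_BGR2HSV)
ok=(d>0)
blue=ok&(hsv[...,0]>105)&(hsv[...,0]<130)&(hsv[...,1]>110)&(W[...,2]>0.08)&(W[...,2]<.2)
br=ok&(hsv[...,0]>10)&(hsv[...,0]<30)&(hsv[...,1]>110)&(W[...,2]>0.05)&(W[...,2]<.09)&(W[...,0]>.5)
for nm,mm in (("blue",blue),("brass",br)):
    q=W[mm]
    if len(q)<10: print(nm,len(q)); continue
    print(nm,len(q),q.min(0).round(4),q.max(0).round(4))
    top=q[q[:,2]>np.percentile(q[:,2],98)-(.006 if nm=="blue" else .004)]
    print('  toprect',cv2.minAreaRect((top[:,:2]*1000).astype(np.float32)),np.median(top[:,2]))
q=W[blue]; c0=q[:,:2].mean(0)
near=ok&(np.hypot(W[...,0]-c0[0],W[...,1]-c0[1])<.06)&(hsv[...,2]>25)
for lo,hi in ((.062,.085),(.004,.03)):
    q=W[near&(W[...,2]>lo)&(W[...,2]<hi)]
    if len(q)>5: print('  z',lo,hi,len(q),cv2.minAreaRect((q[:,:2]*1000).astype(np.float32)),np.median(q[:,2]))
E
python3 meas.py pics/w1.npz
```

```text
blue 1308 [0.4294 0.093  0.0803] [0.4594 0.1242 0.142 ]
  toprect ((444.552978515625, 108.468017578125), (25.09410285949707, 25.641080856323242), 20.57200050354004) 0.1396083983017536
brass 881 [0.5951 0.1515 0.0597] [0.6104 0.2244 0.0714]
  toprect ((602.9896850585938, 187.98097229003906), (12.208165168762207, 72.91810607910156), 3.0357282161712646) 0.06861998090538002
  z 0.062 0.085 1107 ((445.1829833984375, 108.32228088378906), (64.32081604003906, 27.722171783447266), 20.754226684570312) 0.07491052566483376
  z 0.004 0.03 435 ((444.23291015625, 110.54508972167969), (63.7724494934082, 29.798255920410156), 19.76032257080078) 0.022061982104540544
```

```bash
python3 -m handwheel '[[0,[0.113,0,-0.469],0.014],[0,[0.113,0,-0.469],0],[0,[0,0,0],0],[0,[0,0.3,0],0],[0,[0,0.3,0],0],[0,[0,0,0],0]]'
python3 - <<'E'
from h import *
o=status.get_obs(); print(np.array(o['tool_pos']).round(4),np.array(o['tcp_rot']).round(3).tolist())
info=viewer.camera_info("wrist"); p,d=viewer.grab_frame("wrist"); cv2.imwrite("pics/w2.png",p); np.savez("pics/w2.npz",p=p,d=d,**info)
E
python3 meas.py pics/w2.npz
```

```text
time_s: 2.55
tool_pos: [0.4414, 0.1075, 0.1645]
tcp_rot: [[0.94, -0.008, -0.341], [0.341, -0.001, 0.94], [-0.008, -1.0, 0.002]]
wrist_force: [-2.0, 0.5, -0.3]
finger_gap: 0.998
[0.4414 0.1075 0.1645] [[0.94, -0.008, -0.341], [0.341, -0.001, 0.94], [-0.008, -1.0, 0.002]]
blue 2004 [0.3988 0.0929 0.0801] [0.4805 0.1293 0.1944]
  toprect ((442.7245788574219, 107.48309326171875), (85.63602447509766, 25.678098678588867), 21.314495086669922) 0.13969218496617897
brass 1844 [0.5951 0.1511 0.0604] [0.611  0.2253 0.0707]
  toprect ((603.6659545898438, 188.38784790039062), (12.576261520385742, 73.83287811279297), 2.955827236175537) 0.06850443809730716
  z 0.062 0.085 1690 ((444.6571350097656, 108.9114761352539), (63.95533752441406, 25.98770523071289), 20.492942810058594) 0.07497330387209364
  z 0.004 0.03 417 ((441.8947448730469, 116.7261962890625), (63.6697883605957, 15.302971839904785), 20.006303787231445) 0.018797949897926255
```

View pics/w2.png

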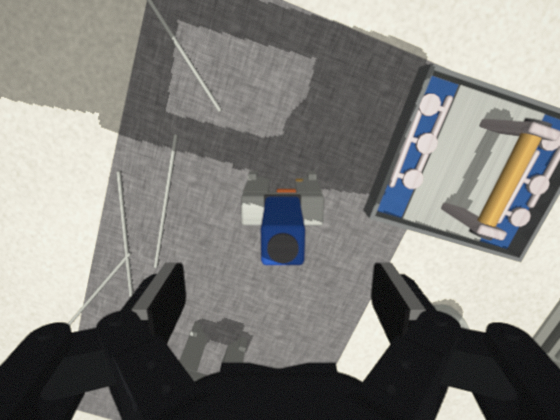

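```bash
python3 -m handwheel '[[0,[0.02,0.25,0.0],0],[0,[0.0,0.25,0.01],0],[0,[0,0,0],0],[0,[0,0,0],0]]'
python3 - <<'E'
from h import *
o=status.get_obs(); print(np.array(o['tool_pos']).round(4),np.array(o['tcp_rot']).round(3).tolist())
info=viewer.camera_info("wrist"); p,d=viewer.grab_frame("wrist"); cv2.imwrite("pics/w3.png",p); np.savez("pics/w3.npz",p=p,d=d,**info)
E
```

```text
time_s: 3.0
tool_pos: [0.4466, 0.1097, 0.1206]
tcp_rot: [[0.94, 0.001, -0.34], [0.34, 0.0, 0.94], [0.001, -1.0, -0.0]]
wrist_force: [-0.2, 0.0, 0.6]
finger_gap: 0.998
[0.4466 0.1097 0.1206] [[0.94, 0.001, -0.34], [0.34, 0.0, 0.94], [0.001, -1.0, -0.0]]
```

View pics/w3.png

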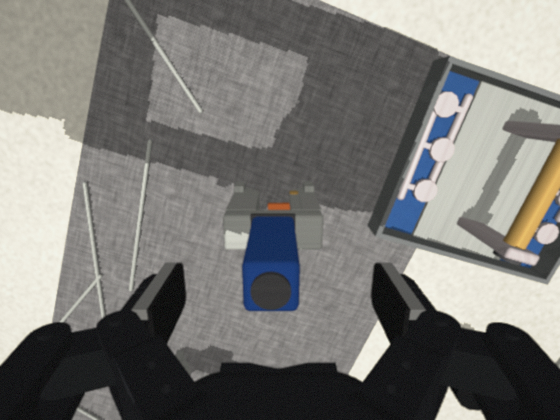

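```bash
python3 -m handwheel '[[0,[-0.02,0.03,0.0],0],[0,[0,0,0],0],[1,[0,0,0],0],[1,[0,0,0],0],[1,[0,0,0],0],[1,[0,0,0],0],[1,[0,0,0],0],[1,[0,0,0],0],[1,[0,0,0],0],[1,[0,0,0],0]]' 80;  python3 -m handwheel '[[1,[0,0,0],0],[1,[0,0,0],0]]'
```

```text
time_s: 4.05
tool_pos: [0.4444, 0.1087, 0.1163]
tcp_rot: [[0.941, 0.0, -0.339], [0.339, -0.0, 0.941], [0.0, -1.0, -0.0]]
wrist_force: [-2.2, -0.9, 5.4]
finger_gap: 0.286
time_s: 4.25
tool_pos: [0.4444, 0.1087, 0.1163]
tcp_rot: [[0.941, 0.0, -0.339], [0.339, -0.0, 0.941], [0.0, -1.0, -0.0]]
wrist_force: [-2.0, -0.4, 4.8]
finger_gap: 0.282
```

```bash
python3 -m handwheel '[[1,[0,-0.2,0],0],[1,[0,-0.4,0],0],[1,[0,-0.4,0],0],[1,[0,0,0],0.275],[1,[0,0,0],0.275],[1,[0,0,0],0],[1,[0,0,0],0]]'
python3 - <<'E'
from h import *
o=status.get_obs(); print(np.array(o['tool_pos']).round(4),np.array(o['tcp_rot']).round(3).tolist())
info=viewer.camera_info("wrist"); p,d=viewer.grab_frame("wrist"); cv2.imwrite("pics/w4.png",p); np.savez("pics/w4.npz",p=p,d=d,**info)
E
python3 meas.py pics/w4.npz
```

```text
time_s: 4.95
tool_pos: [0.4437, 0.1087, 0.215]
tcp_rot: [[0.998, -0.002, -0.062], [0.062, -0.0, 0.998], [-0.002, -1.0, -0.0]]
wrist_force: [0.4, -0.3, -3.5]
finger_gap: 0.283
[0.4437 0.1087 0.215 ] [[0.998, -0.002, -0.062], [0.062, -0.0, 0.998], [-0.002, -1.0, -0.0]]
blue 578 [0.4309 0.1166 0.1779] [0.4557 0.1217 0.2   ]
  toprect ((443.3435363769531, 120.26367950439453), (24.333820343017578, 2.3319294452667236), 6.038080215454102) 0.19709919449419672
brass 1351 [0.5955 0.0235 0.0505] [0.6426 0.2247 0.0716]
  toprect ((603.5938720703125, 188.10496520996094), (12.112582206726074, 72.8755874633789), 3.449022054672241) 0.06861370924169344
```

View pics/w4.png

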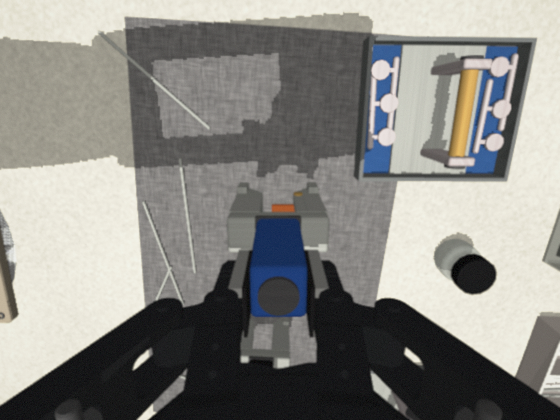

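```bash
python3 -m handwheel '[[1,[0.41,0,0.173],0],[1,[0.41,0,0.173],0],[1,[0.41,0,0.173],0],[1,[0.41,0,0.173],0],[1,[0,0,0],0],[1,[0,0,0],0],[1,[0,0,0],0]]'
python3 - <<'E'
from h import *
o=status.get_obs(); print(np.array(o['tool_pos']).round(4),np.array(o['tcp_rot']).round(3).tolist())
info=viewer.camera_info("wrist"); p,d=viewer.grab_frame("wrist"); cv2.imwrite("pics/w5.png",p); np.savez("pics/w5.npz",p=p,d=d,**info)
p,d=viewer.grab_frame("scene"); np.savez("pics/s5.npz",p=p,d=d,**viewer.camera_info("scene"));cv2.imwrite("pics/s5.png",cv2.resize(p[60:260,300:500],None,fx=3,fy=3))
E
python3 meas.py pics/w5.npz
```

```text
time_s: 5.7
tool_pos: [0.6033, 0.187, 0.2156]
tcp_rot: [[0.998, -0.001, -0.059], [0.059, -0.0, 0.998], [-0.001, -1.0, -0.0]]
wrist_force: [0.2, -0.1, -3.0]
finger_gap: 0.288
[0.6033 0.187  0.2156] [[0.998, -0.001, -0.059], [0.059, -0.0, 0.998], [-0.001, -1.0, -0.0]]
blue 562 [0.5906 0.1923 0.1154] [0.6358 0.2047 0.2   ]
  toprect ((603.0935668945312, 198.68704223632812), (24.07855987548828, 1.8316459655761719), 3.8322761058807373) 0.19691334100674363
brass 670 [0.5971 0.1731 0.0641] [0.6124 0.2239 0.0711]
  toprect ((604.6091918945312, 198.8782501220703), (12.038749694824219, 49.93866729736328), 3.8134725093841553) 0.0683170746317504
  z 0.062 0.085 1113 ((604.6238403320312, 204.98391723632812), (23.171173095703125, 63.14109802246094), 3.547896146774292) 0.06859732144326158
  z 0.004 0.03 6544 ((601.0416870117188, 205.22781372070312), (119.4452896118164, 105.99738311767578), 19.60956573486328) 0.010117905176944364
```

View pics/w5.png

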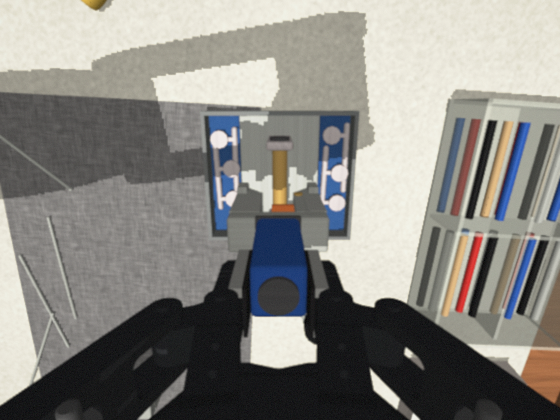

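View pics/s5.png

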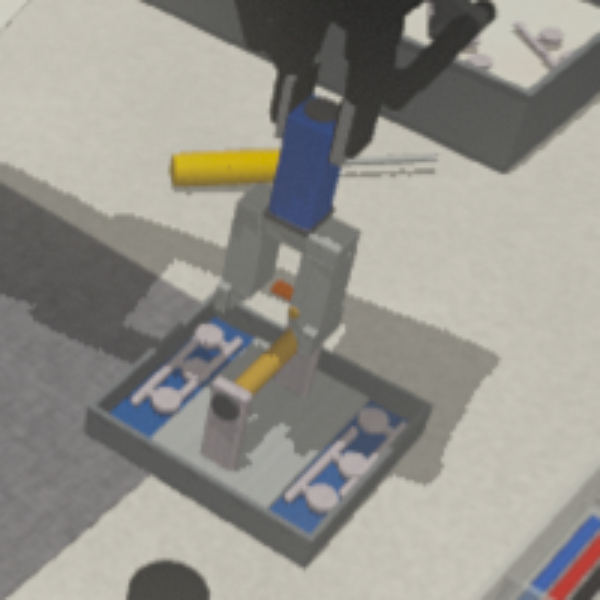

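```bash
python3 -m handwheel '[[1,[0.01,0.2,0.01],0],[1,[0,0.2,0],0],[1,[0,0.1,0],0],[1,[0,0,0],0],[1,[0,0,0],0]]' 100
python3 - <<'E'
from h import *
o=status.get_obs(); print(np.array(o['tool_pos']).round(4),np.array(o['tcp_rot']).round(3).tolist(),np.round(o['torque'],2))
p,d=viewer.grab_frame("scene"); np.savez("pics/s6.npz",p=p,d=d,**viewer.camera_info("scene"));cv2.imwrite("pics/s6.png",cv2.resize(p[80:240,310:470],None,fx=3.7,fy=3.7))
info=viewer.camera_info("wrist"); p,d=viewer.grab_frame("wrist"); cv2.imwrite("pics/w6.png",cv2.resize(p[60:340,180:380],None,fx=2,fy=2))
E
```

```text
time_s: 6.3
tool_pos: [0.605, 0.1883, 0.1673]
tcp_rot: [[0.998, 0.001, -0.058], [0.058, 0.0, 0.998], [0.001, -1.0, 0.0]]
wrist_force: [-0.2, -0.4, -2.7]
finger_gap: 0.277
[0.605  0.1883 0.1673] [[0.998, 0.001, -0.058], [0.058, 0.0, 0.998], [0.001, -1.0, 0.0]] [-0.01 -0.01  0.04]
```

View pics/s6.png

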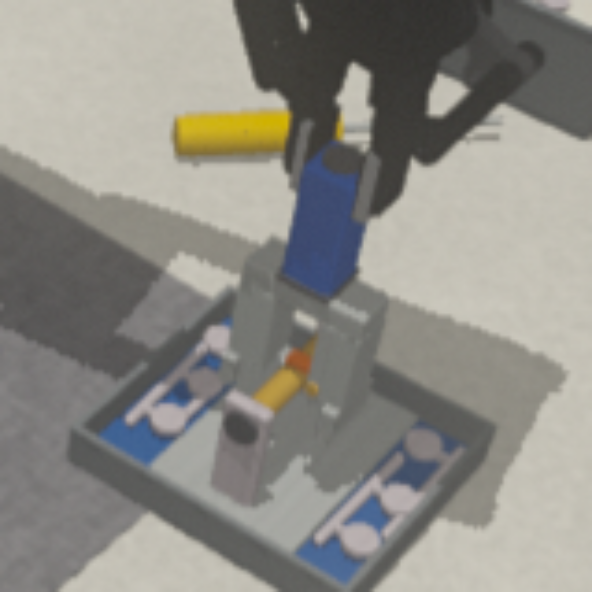

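View pics/w6.png

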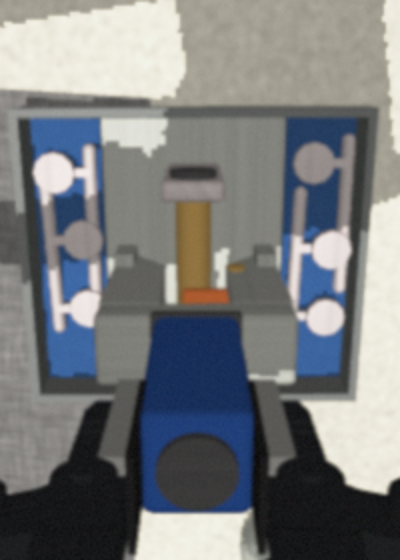

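```bash
python3 -m handwheel '[[1,[-0.01,0.1,0],0],[1,[0,0.08,0],0],[1,[0,0,0],0]]'; python3 -m handwheel '[[1,[0,0.08,0],0],[1,[0,0.08,0],0],[1,[0,0,0],0]]'
```

```text
time_s: 6.7
tool_pos: [0.6042, 0.1884, 0.147]
tcp_rot: [[0.998, 0.001, -0.058], [0.058, 0.0, 0.998], [0.001, -1.0, 0.0]]
wrist_force: [5.6, 0.8, -3.8]
finger_gap: 0.28
time_s: 7.0
tool_pos: [0.6016, 0.1879, 0.1288]
tcp_rot: [[0.998, -0.006, -0.058], [0.058, -0.001, 0.998], [-0.006, -1.0, -0.001]]
wrist_force: [-1.0, 0.8, -4.1]
finger_gap: 0.278
```

```bash
python3 -m handwheel '[[1,[0,0.01,0],0],[1,[0,0,0],0]]'
python3 - <<'E'
from h import *
o=status.get_obs(); print(np.array(o['tool_pos']).round(4),np.array(o['tcp_rot']).round(3).tolist(),np.round(o['torque'],2))
p,d=viewer.grab_frame("scene"); np.savez("pics/s7.npz",p=p,d=d,**viewer.camera_info("scene"));cv2.imwrite("pics/s7.png",cv2.resize(p[110:240,310:440],None,fx=4.5,fy=4.5,interpolation=cv2.INTER_CUBIC))
info=viewer.camera_info("wrist"); p,d=viewer.grab_frame("wrist"); cv2.imwrite("pics/w7.png",cv2.resize(p[60:340,180:380],None,fx=2,fy=2))
E
```

```text
time_s: 7.2
tool_pos: [0.6033, 0.1883, 0.1303]
tcp_rot: [[0.998, -0.002, -0.058], [0.058, -0.0, 0.998], [-0.002, -1.0, -0.0]]
wrist_force: [0.1, 0.1, -3.1]
finger_gap: 0.279
[0.6033 0.1883 0.1303] [[0.998, -0.002, -0.058], [0.058, -0.0, 0.998], [-0.002, -1.0, -0.0]] [0.07 0.01 0.05]
```

View pics/s7.png

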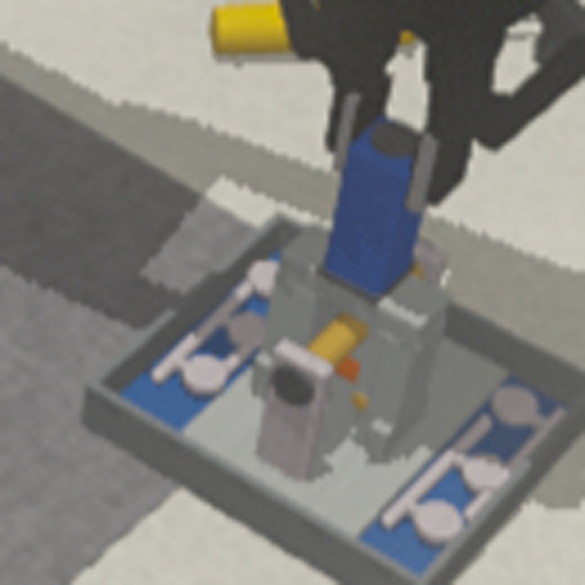

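View pics/w7.png

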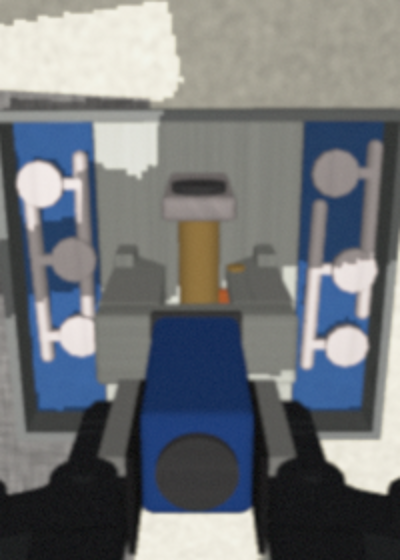

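```bash
python3 -m handwheel '[[1,[0,0.03,0],0],[1,[0,0,0],0],[1,[0,0,0],0]]';  python3 -m handwheel '[[1,[0,0.02,0],0],[1,[0,0,0],0],[1,[0,0,0],0]]'
```

```text
time_s: 7.6
tool_pos: [0.6038, 0.1883, 0.1279]
tcp_rot: [[0.998, -0.0, -0.058], [0.058, -0.0, 0.998], [-0.0, -1.0, -0.0]]
wrist_force: [-0.8, -1.1, -2.6]
finger_gap: 0.279
time_s: 7.9
tool_pos: [0.6042, 0.1884, 0.1264]
tcp_rot: [[0.998, 0.001, -0.058], [0.058, 0.0, 0.998], [0.001, -1.0, 0.0]]
wrist_force: [-0.3, 0.6, 0.9]
finger_gap: 0.276
```

```bash
python3 -m handwheel '[[1,[0,0.02,0],0],[1,[0,0,0],0],[1,[0,0,0],0]]'
python3 - <<'E'
from h import *
p,d=viewer.grab_frame("scene"); np.savez("pics/s8.npz",p=p,d=d,**viewer.camera_info("scene"));cv2.imwrite("pics/s8.png",cv2.resize(p[110:240,310:440],None,fx=4.5,fy=4.5,interpolation=cv2.INTER_CUBIC))
info=viewer.camera_info("wrist"); p,d=viewer.grab_frame("wrist"); cv2.imwrite("pics/w8.png",cv2.resize(p[60:340,180:380],None,fx=2,fy=2))
E
```

```text
time_s: 8.2
tool_pos: [0.6045, 0.1886, 0.1264]
tcp_rot: [[0.998, 0.002, -0.058], [0.058, 0.001, 0.998], [0.002, -1.0, 0.0]]
wrist_force: [-6.1, -2.2, 11.7]
finger_gap: 0.281
```

View pics/s8.png

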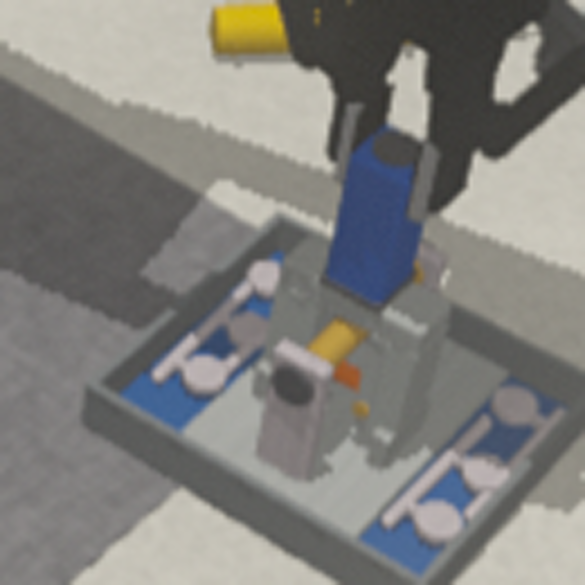

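View pics/w8.png

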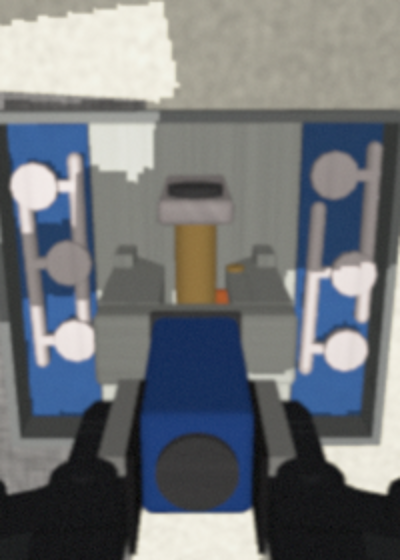

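Run:
```python
from h import *
for f in ("s5","s6","s7","s8"):
    z=np.load(f"pics/{f}.npz"); p,d=z['p'],z['d']; W=cloud(viewer.camera_info("scene"),d); h=cv2.cvtColor(p,cv2.COLOR_BGR2HSV)
    m=(h[...,0]<13)&(h[...,1]>150)&(h[...,2]>90)&(np.hypot(W[...,0]-.604,W[...,1]-.188)<.05)&(W[...,2]>.015)
    q=W[m]; print(f,len(q),q.min(0).round(4),q.max(0).round(4),np.median(q,0).round(4))
    v,u=np.nonzero(m); print(u.min(),u.max(),v.min(),v.max())
z=np.load("pics/s8.npz");p=z['p'];cv2.imwrite("pics/s8z.png",cv2.resize(p[165:220,355:415],None,fx=10,fy=10,interpolation=cv2.INTER_NEAREST))
i=viewer.camera_info("scene")
# predicted latch front edge if shut at z=.032 : hinge side x+.014.. tip x-.012, y front -8mm?
for y in(-.006,0,.006):
  print([proj(i,[[.605+dx*.998-y*.06,.188+y+dx*.06,zz]]).round(0).tolist() for dx,zz in((.014,.032),(0,.032),(-.01,.032),(.012,.055))])
```

```text
s5 20 [0.5992 0.1811 0.1192] [0.6106 0.1879 0.1254] [0.6044 0.1841 0.1231]
391 396 154 158
s6 21 [0.6015 0.1827 0.0711] [0.6115 0.1902 0.0772] [0.6066 0.1848 0.0744]
388 393 175 179
s7 11 [0.6024 0.1813 0.033 ] [0.6103 0.1887 0.0391] [0.6067 0.1848 0.0378]
385 389 190 193
s8 16 [0.6009 0.183  0.0302] [0.6104 0.1905 0.0355] [0.6063 0.1852 0.0335]
385 389 190 195
[[[392.0, 198.0]], [[385.0, 194.0]], [[380.0, 192.0]], [[393.0, 188.0]]]
[[[393.0, 196.0]], [[387.0, 192.0]], [[382.0, 190.0]], [[395.0, 187.0]]]
[[[395.0, 194.0]], [[389.0, 191.0]], [[384.0, 188.0]], [[396.0, 185.0]]]
```

View pics/s8z.png

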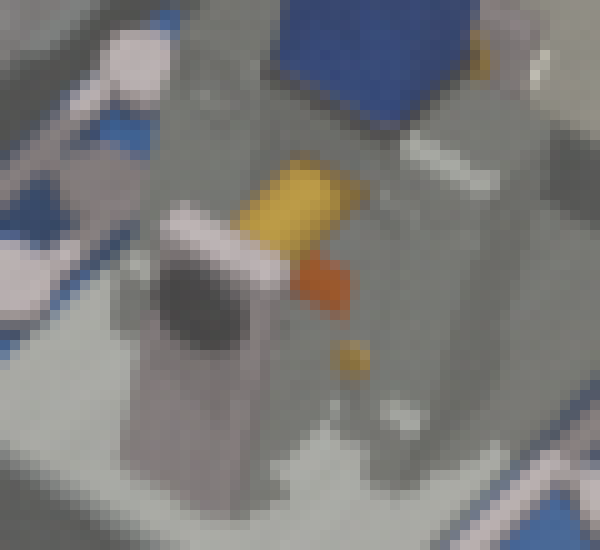

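```bash
python3 -m handwheel '[[1,[0,-0.015,0],0],[1,[0,0,0],0],[1,[0,0,0],0]]'; python3 -m handwheel '[[0,[0,0,0],0],[0,[0,0,0],0],[0,[0,0,0],0],[0,[0,0,0],0],[0,[0,0,0],0],[0,[0,0,0],0],[0,[0,0,0],0]]'; python3 -m handwheel '[[0,[0,-0.1,0],0],[0,[0,-0.3,0],0],[0,[0,-0.4,0],0],[0,[0,-0.4,0],0],[0,[0,0,0],0],[0,[0,0,0],0]]'
python3 - <<'E'
from h import *
p,d=viewer.grab_frame("scene"); i=viewer.camera_info("scene"); W=cloud(i,d); h=cv2.cvtColor(p,cv2.COLOR_BGR2HSV)
cv2.imwrite("pics/s9.png",cv2.resize(p[90:240,300:450],None,fx=4,fy=4,interpolation=cv2.INTER_CUBIC))
near=(np.hypot(W[...,0]-.604,W[...,1]-.188)<.05)
q=W[(h[...,0]<13)&(h[...,1]>150)&(h[...,2]>90)&near&(W[...,2]>.015)]; print(len(q),q.min(0).round(4),q.max(0).round(4))
info=viewer.camera_info("wrist"); p,d=viewer.grab_frame("wrist"); cv2.imwrite("pics/w9.png",p); np.savez("pics/w9.npz",p=p,d=d,**info)
E
python3 meas.py pics/w9.npz
```

```text
time_s: 8.6
tool_pos: [0.6043, 0.1885, 0.1264]
tcp_rot: [[0.998, 0.001, -0.058], [0.058, 0.0, 0.998], [0.001, -1.0, 0.0]]
wrist_force: [-3.0, -1.1, 6.7]
finger_gap: 0.277
time_s: 9.3
tool_pos: [0.6039, 0.1883, 0.1255]
tcp_rot: [[0.998, -0.0, -0.058], [0.058, 0.0, 0.998], [-0.0, -1.0, 0.0]]
wrist_force: [0.0, 0.3, 0.4]
finger_gap: 1.001
time_s: 9.9
tool_pos: [0.605, 0.1886, 0.2482]
tcp_rot: [[0.998, 0.004, -0.058], [0.058, 0.001, 0.998], [0.004, -1.0, 0.001]]
wrist_force: [-0.4, -0.4, -0.1]
finger_gap: 0.998
14 [0.6021 0.1827 0.0289] [0.6104 0.189  0.0352]
blue 943 [ 0.438  -0.0794  0.0912] [0.6173 0.2014 0.1542]
  toprect ((604.8175048828125, 187.85304260253906), (24.019271850585938, 26.277851104736328), 3.28521728515625) 0.14974702302629522
brass 303 [0.5969 0.1985 0.0629] [0.6105 0.2241 0.0734]
  toprect ((604.0604858398438, 211.62396240234375), (11.251306533813477, 24.688838958740234), 3.28422212600708) 0.06825485685313576
  z 0.062 0.085 1314 ((605.51123046875, 188.90745544433594), (66.58840942382812, 88.72140502929688), 36.37565994262695) 0.07351937213413645
  z 0.004 0.03 4699 ((603.9976806640625, 196.1713409423828), (119.1080551147461, 115.09536743164062), 4.54742956161499) 0.010116223085784975
```

View pics/s9.png

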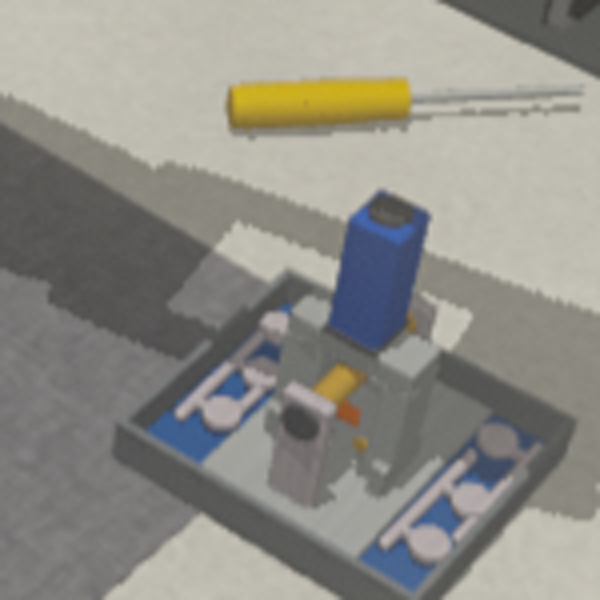

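View pics/w9.png

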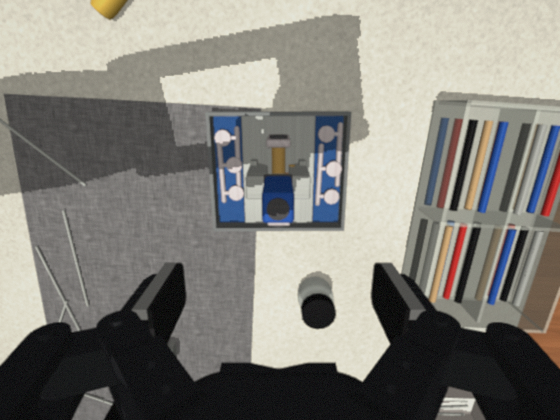

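The hook stands upright. The grip's top is at z = 0.1497 m (expected 0.1495–0.150 fully down), the latch is level under the pin (scene picture, about (347,412)), and the gripper is clear.

```bash
python3 -m handwheel '[[0,[0,0,0],0],[0,[0,0,0],0],[0,[0,0,0],0]]'; python3 -c "
from station import env
print(env.close_job())"
```

```text
time_s: 10.3
tool_pos: [0.6035, 0.1882, 0.2444]
tcp_rot: [[0.998, -0.002, -0.058], [0.058, -0.0, 0.998], [-0.002, -1.0, -0.0]]
wrist_force: [-0.9, -0.0, 0.7]
finger_gap: 1.0
the job is handed in; nothing more can be done
None
```

The blue-gripped hook is on the brass pin of the tray with the flute keys, fully down and released. I handed the job in at 10.3 s of robot time.

- **Moves:** I gripped the hook across its blue grip, lifted it and turned it about 16° to line up with the pin. I then pushed it straight down until its feet stopped on the deck. The TCP stopped at z = 0.1264 m, against 0.1263 m expected, with about 12 N at the wrist. Then I opened the gripper and backed off upward.
- **Last checks:**
  - The grip's top is at z = 0.1497 m, as expected for the hook fully down, and its centre is within about 1 mm of the pin's middle.
  - The hook looks upright in the scene picture.
  - The orange latch lies at z = 0.029–0.035 m, the same height above the feet as when it was shut, and below the pin.
- **Disagreements:** The cameras' positions for the hook and the pin differed by up to about 4 mm, so I centred by the wrist camera. The push past the latch showed only small forces in my readings between moves, so I judged the latch shut from the pictures, not from a force signal.

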